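Pour the bearing balls from the scoop into the blue parts dish

ROBOT

A 6-joint arm with a two-finger parallel gripper is mounted at the origin on the work surface. World frame = base frame: x ahead of the robot, y to its left, z up, the work surface at z = 0. Lengths are in m, angles in rad, forces in N, time in s.
With the tool pointing down it reaches from about 0.325 to 0.775 m from the base axis. Payload 5.5 kg.
Tool frame: the origin (TCP) lies midway between the tips of the shut fingers; the grasp point (between the pads) lies 19 mm behind it; z points along the fingers, y is the line along which they close (so a half turn about z gives the same grasp; the last joint's range is limited). The gripper opens to 85 mm and grips with 20 to 120 N. Pads are 22 mm wide; open, the fingers measure 114 mm over their backs; the gripper's body (76 mm by 85 mm) begins 54 mm behind the grasp point. The pads swing forward as they close: fully open they stand 13 mm farther back than shut.
Start: joints at [1.243, 0.091, 1.231, -0, 1.82, -0.057], TCP at [0.161, 0.578, 0.231] pointing down, gripper open.
Joint ranges: [-2.87, 2.87], [-0.86, 2.18], [0.17, 2.46], [-1.51, 4.65], [0.06, 2.69], [-2.65, 2.65]. Speed limits (rad/s): [2.57, 2.57, 3.01, 3.14, 3.14, 3.14].

INTERFACE

Orientations are given as [roll, pitch, yaw] about the fixed x, y, z axes, in that order (R = Rz(yaw) Ry(pitch) Rx(roll)).
In Python, from workcell import r, imaging gives the robot as it stands. The module is installed in compiled form; this text tells all that it offers.
- The arm moves only by the tool jog_arm, never from a script. Its arguments are lists of equal length, an entry for each row: "translation": the shift along the world's x, y, z as a fraction of full scale, a list of three; "turn": the turn about the world's z as a fraction of full scale. In form: {"translation": [[tx, ty, tz], ...], "turn": [turn, ...]}. A call has 1 to 12 rows; each row shifts and turns the commanded pose from where the row before left it; what a row does not reach is not made up. Full scale, the value 1, is 0.02 m for a shift and 6 degrees for a turn. A row lasts 1/12 s, in which the tool goes at most 41.7 mm and 7.16 degrees, less where a joint would pass 70% of its speed; a pose out of reach is approached as far as the arm can. A call with a number of a shift or a turn outside -1 to 1 is refused whole. A call with a gripper value outside its range is refused whole. "fingers" is the closure, from -1 (fully open) to 1 (shut), so that 0 is half open, set as the call begins (left out, the last holds). The fingers move at their own pace and stop on an object; "grip_force" is the grip in N (left out, the last holds). Time passes only in rows, so rows that do not move let the fingers close. It gives the time, the measured TCP pose, the force, the opening and the grip force at its end, in the units of the state.
- r.get_obs(): the state, without advancing time (a new reading comes with each control period).
- imaging.read_camera(name): name is "scene" or "top" or "wrist"; returns the picture (480x640x3 uint8, red, green, blue); there is no depth.
- imaging.camera_info(name): a dict with "fx", "fy", "cx", "cy" (pixels), "cam_to_world" (4x4, takes a point from camera to world coordinates). Camera axes: x right, y up, looking along -z (the intrinsics and any distortion apply to the point x, -y, -z); pixel columns grow to the right and rows downward; lengths in m; the calibration is good to about 2 mm. A picture is of the moment at which its call begins: read the wrist's pose just before it. camera_info takes no time and is no camera call; for the wrist camera it gives the pose at the moment of the call.
- r.close_job(): hands the job in; it is judged then, once.
The state is a dict: "clock": time; "joint_positions": joint angles; "dq": joint speeds; "joint_torque": joint torques, N m; "ee_pos": TCP position; "ee_rot": TCP orientation; "contact_force": force on the tool from outside, world axes, zero at the start; "moment": the same for the moment, N m; "gripper_width": finger opening in m; "finger_force": force on a finger pad.
Only numpy, scipy, OpenCV 4.12 (cv2) and the standard library are available. Lean on these libraries where they do the work, as an engineer would, in place of code of your own. Each camera call takes 0.05 s, during which the arm holds its last target. There are 200 camera calls.

TASK

The aluminium scoop holds six steel balls for the ball-roller stand: carry it to the blue parts dish without spilling, bring its nose right down close over the dish before you tip it, and pour all six balls in, so that none drops from a height or ends up on the bench. Then set the empty scoop back down on the bench, right way up, and let go. Leave both dishes and everything else on the bench where they are.

Things in the scene. Friction and masses are not known exactly. Their poses are not given: they have to be found in the camera images.
- scoop: Aluminium hand scoop with a straight pale wooden handle, 220 mm long over all, 70 mm wide, about 0.18 kg empty, loose, standing on its flat floor. Origin: underside of the floor, midway along the length; its z points up out of the scoop, -x towards the nose, +x along the handle. Back wall (43 mm high) at x = 0, cheeks at y = +-35 mm, 43 mm high at the back, sloping to 22 mm at the nose.
- scoop_grip (a point): Point on the handle suited to gripping: centre of its section, 36 mm behind the scoop's origin (35 mm behind the back wall), 40 mm above the scoop's underside. The handle is a level bar 22 mm wide (along the scoop's y) and 18 mm high, running from the back wall to 106 mm behind the origin.
- scoop_lip (a point): Middle of the upper edge of the scoop's open nose, over which the balls are poured: (-106, 0, 18) mm from the scoop's origin; the nose is 70 mm wide.
- scoop_bowl (a point): Middle of the scoop's bowl, (-50, 0, 15) mm from its origin. The floor is 3 mm thick and flat to x = -74 mm, then rises as a 25 degree ramp to the lip; 64 mm wide inside. The balls start to run out over the lip once the scoop is tipped nose-down about 30 degrees; by 55 all are out.
- blue_dish: Round blue pressed-steel parts dish with a bright rim, empty at the start: 149 mm across the rim, 34 mm high, inside floor 4 mm above the bench and 122 mm across, inside of the rim 141 mm across; about 0.45 kg, loose on the bench. Origin: centre of its underside, z up. This is where the balls go.
- red_dish: The same dish in red, with some bolts lying in it; not for the balls. Origin: centre of its underside.
- square: Carpenter's try square lying flat at the right edge of the bench: dark wooden stock 110 mm long, 150 mm steel blade, 16 mm high. Origin: middle of the stock's underside. Bystander.
- push_stick: Flat plywood push stick, about 250 mm long and 10 mm thick, lying at the left edge of the bench. Origin: on its long straight edge, near the middle. Bystander.
- tape_rule: Yellow and black tape measure, 70 x 36 mm, 52 mm high, standing at the left of the bench. Origin: centre of its underside. Bystander.
- glue: Yellow glue bottle with an orange cap, 58 mm across, 140 mm high, standing at the far side of the bench. Origin: centre of its underside. Bystander.
- guide: Grey blade-guide bracket of the band saw with three small bearings and an upright steel post 98 mm high, about 80 x 62 mm, at the far side of the bench. Origin: centre of its underside. Bystander.
- ball0_center (a point): Centre of a polished steel ball, 16 mm in diameter, 17 g; one of the six that lie in the scoop at the start.
- ball1_center (a point): Centre of a polished steel ball, 16 mm in diameter, 17 g; one of the six that lie in the scoop at the start.
- ball2_center (a point): Centre of a polished steel ball, 16 mm in diameter, 17 g; one of the six that lie in the scoop at the start.
- ball3_center (a point): Centre of a polished steel ball, 16 mm in diameter, 17 g; one of the six that lie in the scoop at the start.
- ball4_center (a point): Centre of a polished steel ball, 16 mm in diameter, 17 g; one of the six that lie in the scoop at the start.
- ball5_center (a point): Centre of a polished steel ball, 16 mm in diameter, 17 g; one of the six that lie in the scoop at the start.
There are look-alikes about, which are no part of the job. Of the things that look like the scoop, the largest one is meant. Of the things that look like the blue_dish, take the one that is farthest to the robot's right at the start.

How it is judged:
By the outcome, as a careful person would: the job done as asked, in the order asked, and still so for the second after the job is handed in, with the robot touching nothing.
It also fails if it takes over 64 s, if anything falls off the work surface, if the arm or the gripper's body presses on something with over 40 N, if the wrist force passes 120 N, or if a joint passes its speed limit or range.

## Working session

There is one attempt and no reset: what is moved stays moved. The work goes in short steps, Python scripts to look and compute and a tool call to move; the robot and the scene stay as the last step left them, time stands still between calls to the robot, and variables do not carry over. Pictures are saved under pics/ and viewed, at most 10 in all, crops included, and the job is handed in when it is done.

Besides the shell and the picture viewer there is one more tool, called after ">>>" as a command line: name --pt "numbers of a row" for each row, then --argument value for the rest. jog_arm: Moves the arm, as the interface text tells. Shift numbers are shares of 0.02 m and turn numbers shares of 6 degrees, none past 1 either way. Its arguments: {"type":"object","properties":{"translation":{"type":"array","items":{"type":"array","items":{"type":"number","minimum":-1,"maximum":1}}},"turn":{"type":"array","items":{"type":"number","minimum":-1,"maximum":1}},"fingers":{"type":"number"},"grip_force":{"type":"number"}},"required":["translation","turn"]}

```bash
mkdir -p pics; cat > h.py <<'E'
import numpy as np, cv2
from workcell import r, imaging
def snap(n,f):
    i=imaging.camera_info(n); im=imaging.read_camera(n); cv2.imwrite('pics/'+f,im[:,:,::-1]); return im,i
def pix2w(i,u,v,z):
    M=np.array(i['cam_to_world']); d=M[:3,:3]@np.array([(u-i['cx'])/i['fx'],-(v-i['cy'])/i['fy'],-1])
    o=M[:3,3]; return o+d*(z-o[2])/d[2]
def w2pix(i,p):
    M=np.array(i['cam_to_world']); c=M[:3,:3].T@(np.array(p)-M[:3,3])
    return i['cx']+i['fx']*c[0]/-c[2], i['cy']-i['fy']*c[1]/-c[2]
E
python3 - <<'E'
from h import *
for n in('top','scene'):
    im,i=snap(n,n+'0.png'); print(n,{k:np.round(v,3).tolist() for k,v in i.items()if k!='name' and not isinstance(v,str)})
print(r.get_obs())
E
```

```text
top {'fx': 525.226, 'fy': 525.226, 'cx': 322.974, 'cy': 245.958, 'cam_to_world': [[-0.026, 0.985, -0.168, 0.268], [-1.0, -0.027, -0.003, 0.017], [-0.008, 0.168, 0.986, 1.503], [0.0, 0.0, 0.0, 1.0]]}
scene {'fx': 453.413, 'fy': 453.413, 'cx': 317.894, 'cy': 238.891, 'cam_to_world': [[-0.774, -0.393, 0.497, 1.3], [0.634, -0.471, 0.614, 0.965], [-0.007, 0.79, 0.614, 1.003], [0.0, 0.0, 0.0, 1.0]]}
{'clock': 0.1, 'joint_positions': array([ 1.24331151e+00,  9.18411487e-02,  1.23177222e+00, -6.80501538e-06,
        1.81974972e+00, -5.67001314e-02]), 'dq': array([-0.00167469,  0.00021498, -0.00409227, -0.00154107, -0.001427  ,
        0.00126127]), 'joint_torque': array([ 2.39419962e-03, -4.60220933e+01, -4.19216788e+01, -1.54233348e-04,
        1.06839117e-02, -2.97991596e-05]), 'ee_pos': array([0.16042134, 0.57791437, 0.23022562]), 'ee_rot': array([-3.13982468e+00, -9.37427642e-05,  2.87080621e+00]), 'contact_force': array([ 0.61762206, -0.66697147, -0.56339367]), 'moment': array([ 0.00643258,  0.01858609, -0.02490813]), 'finger_force': 0.0, 'gripper_width': 0.08545558388160321}
```

View pics/top0.png

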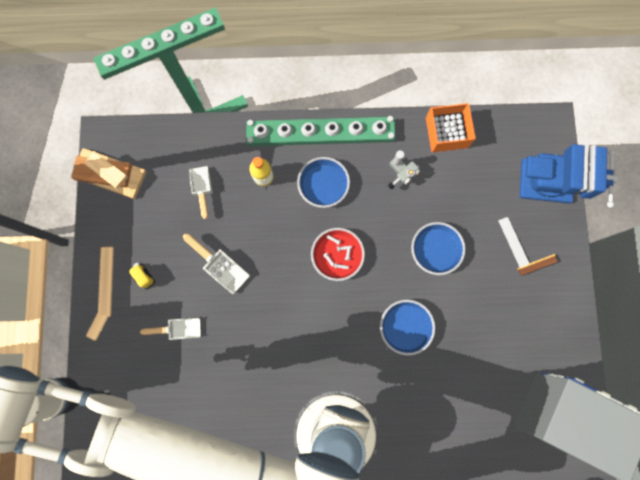

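View pics/scene0.png

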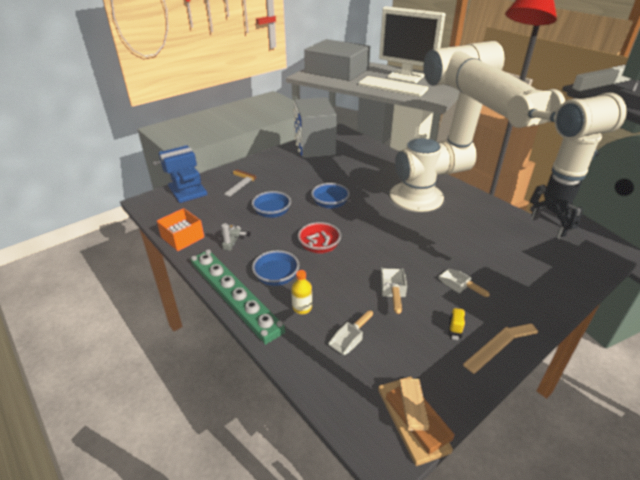

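Top view: there are three scoops, near (201,190), (218,263) and (175,328). The one at (218,263) is the largest and holds the balls. There are three blue dishes, near (324,183), (438,248) and (408,327). The robot's right is towards larger columns, so (438,248) is the one meant. I'll confirm both in one crop.

```bash
python3 - <<'E'
from h import *
im,i=snap('top','top1.png')
a=cv2.resize(im[215:310,165:265],(400,380),interpolation=3); b=cv2.resize(im[205:300,385:485],(400,380),interpolation=3)
cv2.imwrite('pics/crop1.png',np.hstack([a,b])[:,:,::-1])
for n,u,v,z in[('dishR',438,248,.034),('dish2',408,327,.034),('dish3',324,183,.034),('red',338,254,.034),('handle end',186,237,.049),('back',212,263,.043)]: print(n,pix2w(i,u,v,z).round(3))
E
```

```text
dishR [ 0.503 -0.303  0.034]
dish2 [ 0.285 -0.207  0.034]
dish3 [0.703 0.014 0.034]
red [ 0.494 -0.02   0.034]
handle end [0.552 0.407 0.049]
back [0.477 0.335 0.043]
```

View pics/crop1.png

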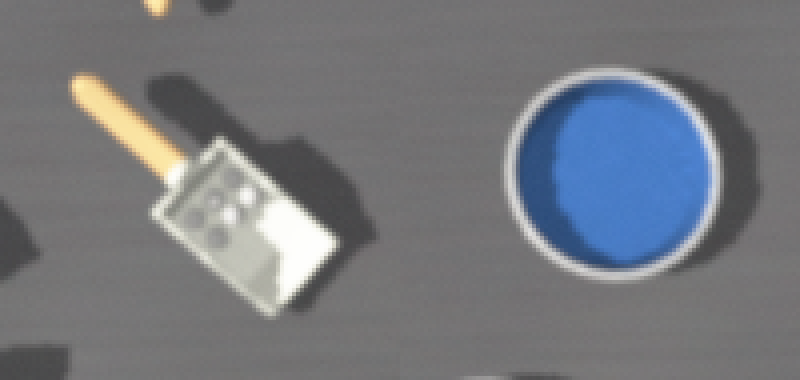

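The left crop shows the scoop with the balls: handle end at full-image (184,236), back corners (220,250) and (204,268), nose corners (249,275) and (232,294). The right crop shows the empty rightmost blue dish, centred at (438,248.5).

```bash
python3 - <<'E'
from h import *
from scipy.optimize import least_squares
i=imaging.camera_info('top')
L=[(106,0,45),(0,-35,43),(0,35,43),(-106,-35,22),(-106,35,22)]
P=[(184.2,235.5),(220,250),(203.8,268.3),(249.3,275.5),(232.5,294)]
def model(q,l):
    c,s=np.cos(q[2]),np.sin(q[2]); l=np.array(l)/1000
    return [q[0]+c*l[0]-s*l[1],q[1]+s*l[0]+c*l[1],l[2]]
best=None
for flip in(1,-1):
    f=lambda q:np.ravel([np.array(w2pix(i,model(q,(l[0],flip*l[1],l[2]))))-p for l,p in zip(L,P)])
    s=least_squares(f,[.477,.335,.8]); 
    if best is None or s.cost<best[0].cost: best=(s,flip)
s=best[0]; print(best[1],s.x,s.fun.round(1)); 
for x in(36,46,50): print(x,np.round(model(s.x,(x,0,40)),4))
print('dish',pix2w(i,438,248.5,.034)); o=r.get_obs(); print(o['ee_pos'],o['ee_rot'],o['clock'])
E
```

```text
1 [0.4867687  0.33508881 0.83461406] [ 0.  -0.3  0.3  0.1 -0.4  0.5 -0.  -0.2  0.2  0. ]
36 [0.5109 0.3618 0.04  ]
46 [0.5177 0.3692 0.04  ]
50 [0.5203 0.3721 0.04  ]
dish [ 0.50175378 -0.30340855  0.034     ]
[0.16046523 0.57792253 0.23040483] [-3.14007729e+00 -5.96932350e-05  2.87073865e+00] 0.15
```

>>> jog_arm --pt "0.893 -0.522 -0.25" --pt "0.893 -0.522 -0.25" --pt "0.893 -0.522 -0.25" --pt "0.893 -0.522 -0.25" --pt "0.893 -0.522 -0.25" --pt "0.893 -0.522 -0.25" --pt "0.893 -0.522 -0.25" --pt "0.893 -0.522 -0.25" --pt "0.893 -0.522 -0.25" --pt "0.893 -0.522 -0.25" --pt "0.893 -0.522 -0.25" --pt "0.893 -0.522 -0.25" --turn '[-0.973, -0.973, -0.973, -0.973, -0.973, -0.973, -0.973, -0.973, -0.973, -0.973, -0.973, -0.973]' --fingers -1

```text
clock: 1.15
ee_pos: [0.3756, 0.4521, 0.1706]
ee_rot: [-3.141, 0.0, 1.643]
contact_force: [-0.2, -0.2, -0.1]
gripper_width: 0.0853
finger_force: 0.0
```

>>> jog_arm --pt "0.893 -0.522 -0.25" --pt "0.893 -0.522 -0.25" --pt "0.893 -0.522 -0.25" --pt "0.893 -0.522 -0.25" --pt "0.893 -0.522 -0.25" --pt "0.893 -0.522 -0.25" --pt "0.893 -0.522 -0.25" --pt "0.893 -0.522 -0.25" --pt "0 0 0" --pt "0 0 0" --pt "0 0 0" --turn '[-0.973, -0.973, -0.973, -0.973, -0.973, -0.973, -0.973, -0.973, 0, 0, 0]'

```text
clock: 2.07
ee_pos: [0.5172, 0.3696, 0.1311]
ee_rot: [-3.141, 0.0, 0.835]
contact_force: [-0.3, 0.5, 1.0]
gripper_width: 0.0855
finger_force: 0.0
```

```bash
python3 - <<'E'
from h import *
o=r.get_obs(); im,i=snap('wrist','w1.png')
print(o['ee_pos'],np.degrees(o['ee_rot']),o['clock'],o['joint_positions'].round(2))
t=np.radians(47.8)
for x in(0,46,106): print(x,np.round(w2pix(i,[.48677+x/1000*np.cos(t),.33509+x/1000*np.sin(t),.049]),0))
E
```

```text
[0.51721511 0.36962811 0.13110051] [-1.79959843e+02  2.71275225e-02  4.78247465e+01] 2.0667 [0.57 0.19 1.3  0.   1.65 1.3 ]
0 [318. 312.]
46 [318. 246.]
106 [318. 149.]
```

View pics/w1.png

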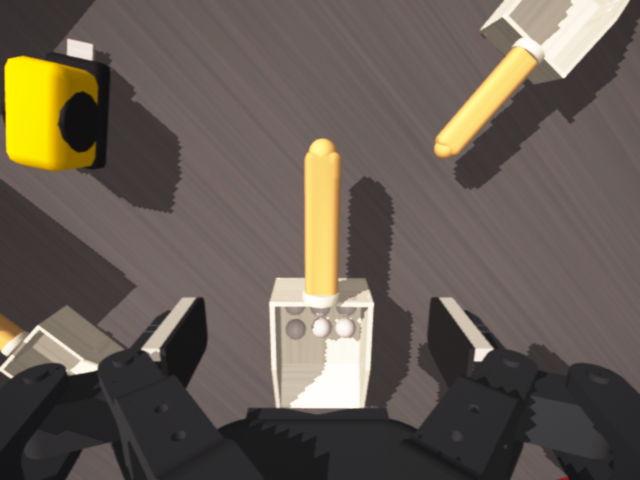

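The handle is centred at column 322, about 2 mm right of where I predicted, with its end at row 140. The balls are still in the scoop. I'll make a small correction, then descend and grip.

>>> jog_arm --pt "0.175 0.045 -0.7" --pt "0 0 -0.7" --pt "0 0 -0.7" --pt "0 0 -0.7" --pt "0 0 -0.7" --pt "0 0 -0.7" --pt "0 0 -0.7" --pt "0 0 -0.62" --pt "0 0 0" --pt "0 0 0" --turn '[0, 0, 0, 0, 0, 0, 0, 0, 0, 0]'

```text
clock: 2.95
ee_pos: [0.5207, 0.3698, 0.0196]
ee_rot: [-3.141, 0.002, 0.833]
contact_force: [1.1, 0.2, -0.1]
gripper_width: 0.0854
finger_force: 0.0
```

>>> jog_arm --pt "0 0 0" --pt "0 0 0" --pt "0 0 0" --pt "0 0 0" --pt "0 0 0" --pt "0 0 0" --pt "0 0 0" --pt "0 0 0" --pt "0 0 0" --pt "0 0 0" --pt "0 0 0" --pt "0 0 0" --turn '[0, 0, 0, 0, 0, 0, 0, 0, 0, 0, 0, 0]' --fingers 1 --grip_force 110

```text
clock: 3.95
ee_pos: [0.5216, 0.3705, 0.0216]
ee_rot: [3.141, -0.001, 0.833]
contact_force: [0.0, 0.6, 4.9]
gripper_width: 0.02
finger_force: 107.4
```

>>> jog_arm --pt "0 0 0.05" --pt "0 0 0.1" --pt "0 0 0.15" --pt "0 0 0.15" --pt "0 0 0.15" --pt "0 0 0.1" --pt "0 0 0.05" --pt "0 0 0" --pt "0 0 0" --pt "0 0 0" --turn '[0, 0, 0, 0, 0, 0, 0, 0, 0, 0]'

```text
clock: 4.78
ee_pos: [0.5211, 0.3702, 0.0357]
ee_rot: [-3.142, 0.0, 0.833]
contact_force: [-0.1, 0.1, -1.9]
gripper_width: 0.02
finger_force: 107.8
```

```bash
python3 - <<'E'
from h import *
o=r.get_obs(); print(o)
im,i=snap('wrist','w2.png'); im2,_=snap('scene','s2.png')
cv2.imwrite('pics/c2.png',np.hstack([cv2.resize(im,(440,330)),cv2.resize(im2[230:350,330:460],(357,330),interpolation=3)])[:,:,::-1])
E
```

```text
{'clock': 4.7833, 'joint_positions': array([ 5.64393071e-01,  2.43282564e-01,  1.40971768e+00, -9.04865178e-06,
        1.48890853e+00,  1.30231285e+00]), 'dq': array([-2.64793079e-04,  1.41167717e-03, -4.37344819e-05,  9.86135212e-05,
       -2.11538527e-03, -1.42683477e-05]), 'joint_torque': array([-2.95823142e-03, -5.29538655e+01, -4.20127666e+01, -5.18756825e-02,
        1.93285751e-01, -4.01899808e-05]), 'ee_pos': array([0.52112763, 0.37015595, 0.03569589]), 'ee_rot': array([-3.14151749e+00,  3.07182967e-04,  8.32877298e-01]), 'contact_force': array([-0.13958803,  0.10020359, -1.93083849]), 'moment': array([ 0.09080916, -0.16938734, -0.00618058]), 'finger_force': 107.80030131340027, 'gripper_width': 0.019992793737834573}
```

View pics/c2.png

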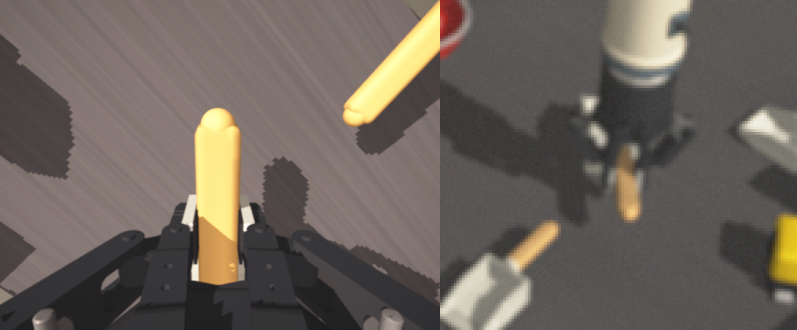

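The handle is held between the pads, with its end at (320,160) in the wrist view. I'll lift further, gently, and check for droop from the handle end.

>>> jog_arm --pt "0 0 0.1" --pt "0 0 0.25" --pt "0 0 0.4" --pt "0 0 0.5" --pt "0 0 0.5" --pt "0 0 0.5" --pt "0 0 0.4" --pt "0 0 0.25" --pt "0 0 0.1" --pt "0 0 0" --pt "0 0 0" --pt "0 0 0" --turn '[0, 0, 0, 0, 0, 0, 0, 0, 0, 0, 0, 0]'

```text
clock: 5.88
ee_pos: [0.5209, 0.37, 0.0949]
ee_rot: [-3.141, 0.001, 0.833]
contact_force: [-0.5, -0.1, -2.9]
gripper_width: 0.0201
finger_force: 107.8
```

```bash
cat >> h.py <<'E'
def handle_end(im):
    # image row of the rear end of the pale handle, near column 320
    h=cv2.cvtColor(im,cv2.COLOR_RGB2HSV)[:,290:350]
    m=cv2.inRange(h,(8,60,110),(30,255,255)); n=(m>0).sum(1); w=np.where(n>12)[0]
    return w.min(),w.max(),n[w.min()+25]
E
python3 - <<'E'
from h import *
im2=cv2.imread('pics/w2.png')[:,:,::-1]
o=r.get_obs(); im,i=snap('wrist','w3.png')
print(handle_end(im2),handle_end(im),o['contact_force'],o['moment'],o['ee_pos'])
# predicted row of handle top end vs nose-down tilt about the grip
e=o['ee_pos']; t=o['ee_rot'][2]; d=np.array([np.cos(t),np.sin(t),0]); g=e+[0,0,.0215]
for a in(0,5,10,15,20,30,40,45,50,55):
    s,c=np.sin(np.radians(a)),np.cos(np.radians(a)); L,h=.0605,.0
    print(a,np.round(w2pix(i,g+d*(L*c-h*s)+[0,0,L*s+h*c]),0))
E
```

```text
(np.int64(157), np.int64(413), np.int64(56)) (np.int64(157), np.int64(413), np.int64(56)) [-0.54437785 -0.05210114 -2.93797587] [ 0.14489906 -0.13018385  0.04896501] [0.52085958 0.37001566 0.09493053]
0 [317. 163.]
5 [317. 165.]
10 [317. 169.]
15 [317. 175.]
20 [317. 183.]
30 [317. 206.]
40 [317. 239.]
45 [317. 259.]
50 [317. 282.]
55 [317. 306.]
```

Level and steady: the handle end is at row 157 both times. Carrying it to the dish.

>>> jog_arm --pt "-0.02 -0.1 0" --pt "-0.02 -0.2 0" --pt "-0.02 -0.3 0" --pt "-0.02 -0.4 0" --pt "-0.02 -0.5 0" --pt "-0.02 -0.6 0" --pt "-0.02 -0.6 0" --pt "-0.02 -0.6 0" --pt "-0.02 -0.6 0" --pt "-0.02 -0.6 0" --pt "-0.02 -0.6 0" --pt "-0.02 -0.6 0" --turn '[0.15, 0.15, 0.15, 0.15, 0.15, 0.15, 0.15, 0.15, 0.15, 0.15, 0.15, 0.15]'

```text
clock: 6.93
ee_pos: [0.5162, 0.2551, 0.0959]
ee_rot: [3.142, 0.0, 1.023]
contact_force: [0.6, 0.3, -2.0]
gripper_width: 0.0202
finger_force: 107.8
```

>>> jog_arm --pt "-0.02 -0.6 0" --pt "-0.02 -0.6 0" --pt "-0.02 -0.6 0" --pt "-0.02 -0.6 0" --pt "-0.02 -0.6 0" --pt "-0.02 -0.6 0" --pt "-0.02 -0.6 0" --pt "-0.02 -0.6 0" --pt "-0.02 -0.6 0" --pt "-0.02 -0.6 0" --pt "-0.02 -0.6 0" --pt "-0.02 -0.6 0" --turn '[0.15, 0.15, 0.15, 0.15, 0.15, 0.15, 0.15, 0.15, 0.15, 0.15, 0.15, 0.15]'

```text
clock: 7.93
ee_pos: [0.5112, 0.1112, 0.0959]
ee_rot: [-3.142, 0.0, 1.211]
contact_force: [0.0, -0.2, -2.4]
gripper_width: 0.0201
finger_force: 107.8
```

>>> jog_arm --pt "-0.02 -0.6 0" --pt "-0.02 -0.6 0" --pt "-0.02 -0.6 0" --pt "-0.02 -0.6 0" --pt "-0.02 -0.6 0" --pt "-0.02 -0.6 0" --pt "-0.02 -0.6 0" --pt "-0.02 -0.6 0" --pt "-0.02 -0.6 0" --pt "-0.02 -0.6 0" --pt "-0.02 -0.6 0" --pt "-0.02 -0.6 0" --turn '[0.15, 0.15, 0.15, 0.15, 0.15, 0.15, 0.15, 0.15, 0.15, 0.15, 0.15, 0.15]'

```text
clock: 8.93
ee_pos: [0.5063, -0.0327, 0.0959]
ee_rot: [-3.141, -0.0, 1.4]
contact_force: [0.5, -0.2, -2.9]
gripper_width: 0.0201
finger_force: 107.8
```

>>> jog_arm --pt "-0.02 -0.6 0" --pt "-0.02 -0.6 0" --pt "-0.02 -0.6 0" --pt "-0.02 -0.6 0" --pt "-0.02 -0.6 0" --pt "-0.02 -0.6 0" --pt "-0.02 -0.5 0" --pt "-0.02 -0.4 0" --pt "-0.02 -0.3 0" --pt "-0.02 -0.2 0" --pt "-0.02 -0.1 0" --pt "0 0 0" --turn '[0.15, 0.15, 0.15, 0.15, 0.15, 0.15, 0.15, 0.15, 0.15, 0.15, 0.15, 0]'

```text
clock: 9.93
ee_pos: [0.502, -0.1341, 0.0958]
ee_rot: [-3.141, -0.0, 1.572]
contact_force: [0.2, 1.2, -2.0]
gripper_width: 0.0204
finger_force: 107.8
```

```bash
python3 - <<'E'
from h import *
o=r.get_obs(); im,i=snap('wrist','w4.png'); t,ti=snap('top','t4.png')
print(handle_end(im),o['ee_pos'],np.degrees(o['ee_rot']),o['clock'],o['joint_positions'].round(2))
g=o['ee_pos']+[0,0,.0215]
print('lip pred',np.round(w2pix(ti,g+[0,-.152,-.022]),0))
cv2.imwrite('pics/c4.png',cv2.resize(t[190:310,310:490],(720,480),interpolation=3)[:,:,::-1])
E
```

```text
(np.int64(157), np.int64(414), np.int64(56)) [ 0.50203863 -0.13410284  0.09584179] [-1.79986714e+02 -3.46012752e-03  9.00592318e+01] 9.9333 [-0.33 -0.11  1.67 -0.    1.58 -0.33]
lip pred [436. 245.]
```

View pics/c4.png

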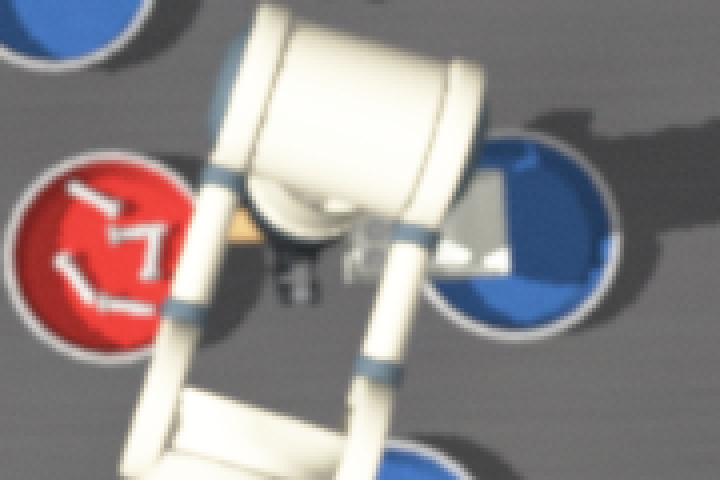

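The nose lip is at (438,245.5), right over the middle of the rightmost blue dish. I'll lower it to just above the rim, then ease the grip.

>>> jog_arm --pt "0 0 -0.1" --pt "0 0 -0.2" --pt "0 0 -0.3" --pt "0 0 -0.3" --pt "0 0 -0.3" --pt "0 0 -0.25" --pt "0 0 -0.15" --pt "0 0 -0.1" --pt "0 0 -0.05" --pt "0 0 0" --pt "0 0 0" --turn '[0, 0, 0, 0, 0, 0, 0, 0, 0, 0, 0]'

```text
clock: 10.95
ee_pos: [0.5026, -0.1338, 0.0612]
ee_rot: [3.141, 0.0, 1.571]
contact_force: [-0.4, 0.0, -2.4]
gripper_width: 0.0206
finger_force: 107.8
```

>>> jog_arm --pt "0 0 0" --pt "0 0 0" --pt "0 0 0" --pt "0 0 0" --turn '[0, 0, 0, 0]' --grip_force 40

```text
clock: 11.28
ee_pos: [0.5025, -0.1338, 0.061]
ee_rot: [3.141, 0.0, 1.571]
contact_force: [-0.4, 0.8, -2.4]
gripper_width: 0.0205
finger_force: 107.8
```

```bash
python3 - <<'E'
from h import *
o=r.get_obs(); im,i=snap('wrist','w5.png'); print(handle_end(im),o['ee_pos'],o['contact_force'],o['moment'],o['finger_force'])
E
```

```text
(np.int64(157), np.int64(414), np.int64(55)) [ 0.50248034 -0.13379989  0.06104978] [-0.39402772  0.82945491 -2.38976645] [ 0.17835465 -0.02441348 -0.02634171] 107.84025549888611
```

>>> jog_arm --pt "0 0 0" --pt "0 0 0" --pt "0 0 0" --pt "0 0 0" --turn '[0, 0, 0, 0]' --grip_force 20

```text
clock: 11.67
ee_pos: [0.5024, -0.1337, 0.0609]
ee_rot: [3.142, -0.0, 1.571]
contact_force: [0.2, 0.4, -2.8]
gripper_width: 0.0204
finger_force: 107.8
```

```bash
python3 - <<'E'
from h import *
o=r.get_obs(); im,i=snap('wrist','w6.png'); print(handle_end(im),o['ee_pos'],o['contact_force'],o['moment'],o['finger_force'])
E
```

```text
(np.int64(157), np.int64(414), np.int64(55)) [ 0.50241567 -0.13373924  0.06088508] [ 0.18295453  0.35217341 -2.76811806] [0.23939455 0.03412448 0.01220264] 107.84566640853882
```

The grip force didn't change. It may only apply together with a fingers command.

>>> jog_arm --pt "0 0 0" --pt "0 0 0" --pt "0 0 0" --turn '[0, 0, 0]' --fingers 1 --grip_force 50

```text
clock: 11.97
ee_pos: [0.5024, -0.1337, 0.0609]
ee_rot: [-3.142, -0.0, 1.571]
contact_force: [0.3, -0.4, -3.0]
gripper_width: 0.0201
finger_force: 107.8
```

>>> jog_arm --pt "0 0 0" --pt "0 0 0" --pt "0 0 0" --turn '[0, 0, 0]' --fingers 0.6 --grip_force 20

```text
clock: 12.22
ee_pos: [0.5024, -0.1338, 0.0609]
ee_rot: [-3.142, -0.0, 1.571]
contact_force: [-0.9, 0.9, -1.7]
gripper_width: 0.0203
finger_force: 107.8
```

```bash
python3 - <<'E'
from h import *
o=r.get_obs(); im,i=snap('wrist','w7.png'); print(handle_end(im),o['ee_pos'],o['contact_force'],o['moment'],o['finger_force'],o['gripper_width'])
E
```

```text
(np.int64(157), np.int64(414), np.int64(55)) [ 0.50239383 -0.13375419  0.06085687] [-0.93094435  0.90126282 -1.71823548] [ 0.27879073 -0.00898057 -0.03073192] 107.83934712409973 0.020337996111066122
```

>>> jog_arm --pt "0 0 0" --pt "0 0 0" --turn '[0, 0]' --fingers 0.53 --grip_force 20

```text
clock: 12.43
ee_pos: [0.5024, -0.1338, 0.0609]
ee_rot: [-3.142, -0.0, 1.571]
contact_force: [0.3, 0.2, -2.5]
gripper_width: 0.0203
finger_force: 94.5
```

>>> jog_arm --pt "0 0 0" --pt "0 0 0" --turn '[0, 0]' --fingers 0.52

```text
clock: 12.6
ee_pos: [0.5024, -0.1337, 0.0609]
ee_rot: [-3.142, -0.0, 1.571]
contact_force: [-0.4, 0.3, -2.2]
gripper_width: 0.0207
finger_force: 73.8
```

Force now follows the closure, at about 20 N per 0.01. I'll ease off in small steps.

>>> jog_arm --pt "0 0 0" --pt "0 0 0" --pt "0 0 0" --turn '[0, 0, 0]' --fingers 0.51

```text
clock: 12.85
ee_pos: [0.5024, -0.1337, 0.0609]
ee_rot: [-3.142, -0.0, 1.571]
contact_force: [0.6, 0.8, -2.5]
gripper_width: 0.0212
finger_force: 53.0
```

>>> jog_arm --pt "0 0 0" --pt "0 0 0" --pt "0 0 0" --turn '[0, 0, 0]' --fingers 0.505

```text
clock: 13.1
ee_pos: [0.5024, -0.1337, 0.0608]
ee_rot: [-3.142, -0.0, 1.571]
contact_force: [-0.1, 1.0, -2.8]
gripper_width: 0.0215
finger_force: 42.5
```

```bash
python3 - <<'E'
from h import *
o=r.get_obs(); im,i=snap('wrist','w8.png'); print(handle_end(im),o['ee_pos'],o['contact_force'],o['moment'],o['finger_force'],o['gripper_width'])
E
```

```text
(np.int64(157), np.int64(414), np.int64(55)) [ 0.50238282 -0.13374414  0.06084149] [-0.0805425   1.01473845 -2.84493018] [ 0.17506871 -0.01103565 -0.00465258] 42.48793423175812 0.02149899641640747
```

>>> jog_arm --pt "0 0 0" --pt "0 0 0" --pt "0 0 0" --turn '[0, 0, 0]' --fingers 0.5

```text
clock: 13.4
ee_pos: [0.5024, -0.1338, 0.0609]
ee_rot: [-3.142, -0.0, 1.571]
contact_force: [0.4, -0.7, -3.3]
gripper_width: 0.0216
finger_force: 32.0
```

```bash
python3 - <<'E'
from h import *
o=r.get_obs(); im,i=snap('wrist','w9.png'); print(handle_end(im),o['contact_force'],o['moment'],o['finger_force'])
E
```

```text
(np.int64(157), np.int64(414), np.int64(55)) [ 0.38473909 -0.74696367 -3.27884165] [ 0.19087782 -0.05189271  0.00330945] 31.959786415100098
```

>>> jog_arm --pt "0 0 0" --pt "0 0 0" --pt "0 0 0" --turn '[0, 0, 0]' --fingers 0.497

```text
clock: 13.7
ee_pos: [0.5024, -0.1337, 0.0609]
ee_rot: [3.142, -0.0, 1.571]
contact_force: [-0.3, -0.3, -3.4]
gripper_width: 0.0215
finger_force: 25.6
```

```bash
python3 - <<'E'
from h import *
o=r.get_obs(); im,i=snap('wrist','w10.png'); print(handle_end(im),o['contact_force'],o['moment'],o['finger_force'])
E
```

```text
(np.int64(157), np.int64(414), np.int64(55)) [-0.29486288 -0.26754701 -3.43935099] [ 0.19008714 -0.02189502 -0.01100477] 25.62341183423996
```

>>> jog_arm --pt "0 0 0" --pt "0 0 0" --pt "0 0 0" --turn '[0, 0, 0]' --fingers 0.494

```text
clock: 14.0
ee_pos: [0.5024, -0.1338, 0.0609]
ee_rot: [-3.142, 0.0, 1.571]
contact_force: [-0.6, 0.1, -2.7]
gripper_width: 0.0218
finger_force: 19.3
```

```bash
python3 - <<'E'
from h import *
o=r.get_obs(); im,i=snap('wrist','w11.png'); print(handle_end(im),o['contact_force'],o['moment'],o['finger_force'])
E
```

```text
(np.int64(157), np.int64(414), np.int64(55)) [-0.63602541  0.14808845 -2.73061983] [ 0.19442108 -0.0449257  -0.01185347] 19.272472858428955
```

>>> jog_arm --pt "0 0 0" --pt "0 0 0" --pt "0 0 0" --turn '[0, 0, 0]' --fingers 0.492

```text
clock: 14.3
ee_pos: [0.5025, -0.1338, 0.061]
ee_rot: [3.141, 0.0, 1.571]
contact_force: [-0.6, 0.1, -2.1]
gripper_width: 0.0218
finger_force: 15.0
```

```bash
python3 - <<'E'
from h import *
o=r.get_obs(); im,i=snap('wrist','w12.png'); print(handle_end(im),o['contact_force'],o['moment'],o['finger_force'])
E
```

```text
(np.int64(158), np.int64(414), np.int64(56)) [-0.61389385  0.07380332 -2.11529683] [ 0.13629112  0.03909217 -0.06747854] 15.048987865447998
```

>>> jog_arm --pt "0 0 0" --pt "0 0 0" --pt "0 0 0" --turn '[0, 0, 0]' --fingers 0.4905

```text
clock: 14.6
ee_pos: [0.5024, -0.1338, 0.0609]
ee_rot: [3.141, 0.0, 1.571]
contact_force: [-0.3, 0.5, -2.4]
gripper_width: 0.0218
finger_force: 11.9
```

```bash
python3 - <<'E'
from h import *
o=r.get_obs(); im,i=snap('wrist','w13.png'); print(handle_end(im),o['ee_pos'],o['contact_force'],o['moment'],o['finger_force'])
E
```

```text
(np.int64(158), np.int64(414), np.int64(56)) [ 0.50244464 -0.13380979  0.06093928] [-0.26634713  0.46532322 -2.44595187] [0.08356335 0.02358708 0.00479831] 11.871035546064377
```

>>> jog_arm --pt "0 0 0.1" --pt "0 0 0.2" --pt "0 0 0.2" --pt "0 0 0.2" --pt "0 0 0.2" --pt "0 0 0.1" --pt "0 0 0" --turn '[0, 0, 0, 0, 0, 0, 0]'

```text
clock: 15.23
ee_pos: [0.5028, -0.1338, 0.0819]
ee_rot: [3.14, 0.0, 1.571]
contact_force: [0.5, 1.0, -1.6]
gripper_width: 0.0217
finger_force: 12.0
```

```bash
python3 - <<'E'
from h import *
o=r.get_obs(); im,i=snap('wrist','w14.png'); print(handle_end(im),o['ee_pos'],o['contact_force'],o['moment'],o['finger_force'])
E
```

```text
(np.int64(164), np.int64(410), np.int64(60)) [ 0.50281994 -0.13381081  0.08190234] [ 0.5039802   0.98919416 -1.58837621] [ 0.17710768  0.07173003 -0.00447382] 12.012207806110382
```

Tilt is about 11°. Moving the nose forward so it sits deep inside the dish before any ball runs.

>>> jog_arm --pt "0 0 0.15" --pt "0 -0.1 0.1" --pt "0 -0.2 0.1" --pt "0 -0.35 0" --pt "0 -0.4 0" --pt "0 -0.4 0" --pt "0 -0.4 0" --pt "0 -0.35 0" --pt "0 -0.2 0" --pt "0 -0.1 0" --pt "0 0 0" --turn '[0, 0, 0, 0, 0, 0, 0, 0, 0, 0, 0]'

```text
clock: 16.2
ee_pos: [0.5023, -0.1844, 0.0877]
ee_rot: [-3.141, 0.0, 1.57]
contact_force: [0.6, -0.8, -1.7]
gripper_width: 0.0214
finger_force: 12.0
```

```bash
python3 - <<'E'
from h import *
o=r.get_obs(); im,i=snap('wrist','w15.png'); print(handle_end(im),o['ee_pos'],o['contact_force'],o['moment'],o['finger_force'])
s,_=snap('scene','s15.png'); t,_=snap('top','t15.png')
cv2.imwrite('pics/c15.png',np.hstack([cv2.resize(s[150:270,220:370],(450,360),interpolation=3),cv2.resize(im,(350,360))])[:,:,::-1])
E
```

```text
(np.int64(180), np.int64(392), np.int64(60)) [ 0.5022846  -0.18443412  0.08769493] [ 0.56054804 -0.83287979 -1.67796939] [-0.09340608 -0.02085606  0.06362157] 12.027280926704407
```

View pics/c15.png

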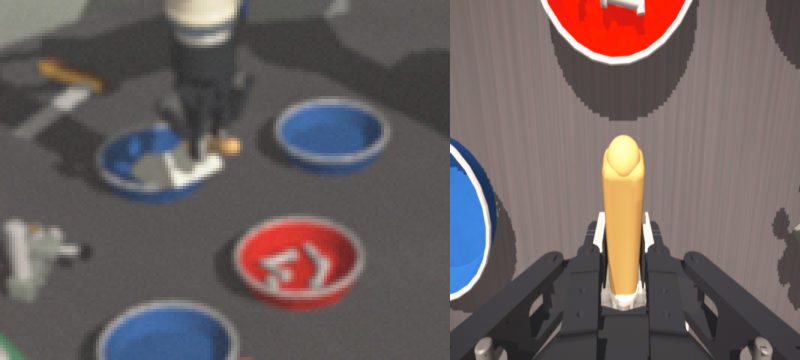

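Tilt is about 21°. The nose is inside the blue dish, the balls are still held, and the dish hasn't moved. I'll lower it a little, then ease the grip so it tips further.

>>> jog_arm --pt "0 0 -0.1" --pt "0 0 -0.2" --pt "0 0 -0.1" --pt "0 0 0" --turn '[0, 0, 0, 0]'

```text
clock: 16.68
ee_pos: [0.503, -0.1836, 0.0801]
ee_rot: [3.14, 0.0, 1.572]
contact_force: [2.9, -0.1, 1.6]
gripper_width: 0.022
finger_force: 12.6
```

>>> jog_arm --pt "0 0 0" --pt "0 0 0" --pt "0 0 0" --turn '[0, 0, 0]' --fingers 0.4895

```text
clock: 16.93
ee_pos: [0.5028, -0.1838, 0.0801]
ee_rot: [3.141, 0.0, 1.571]
contact_force: [3.2, -0.4, 1.9]
gripper_width: 0.0219
finger_force: 10.7
```

```bash
python3 - <<'E'
from h import *
o=r.get_obs(); im,i=snap('wrist','w16.png'); print(handle_end(im),o['ee_pos'],o['contact_force'],o['moment'],o['finger_force'])
E
```

```text
(np.int64(173), np.int64(398), np.int64(60)) [ 0.50282021 -0.18376764  0.08011605] [ 3.20600367 -0.40843534  1.86009958] [-0.14117415 -0.64388017  0.09439662] 10.68115621805191
```

Contact force of 3 N sideways and the tilt dropped back to about 17°. Something touched, so I'm backing up to look.

>>> jog_arm --pt "0 0 0.15" --pt "0 0 0.25" --pt "0 0 0.1" --pt "0 0 0" --turn '[0, 0, 0, 0]'

```text
clock: 17.32
ee_pos: [0.5021, -0.1837, 0.0901]
ee_rot: [-3.141, -0.0, 1.571]
contact_force: [0.8, -0.2, -1.2]
gripper_width: 0.0218
finger_force: 9.9
```

```bash
python3 - <<'E'
from h import *
o=r.get_obs(); im,i=snap('wrist','w17.png'); print(handle_end(im),o['ee_pos'],o['contact_force'],o['moment'],o['finger_force'])
s,_=snap('scene','s17.png'); t,_=snap('top','t17.png')
cv2.imwrite('pics/c17.png',np.hstack([cv2.resize(s[165:240,235:335],(400,300),interpolation=3),cv2.resize(t[200:300,380:500],(360,300),interpolation=3)])[:,:,::-1])
E
```

```text
(np.int64(182), np.int64(391), np.int64(60)) [ 0.50209319 -0.18370892  0.0900816 ] [ 0.75287603 -0.21673695 -1.23039379] [0.04447646 0.05284037 0.0052309 ] 9.949362874031067
```

View pics/c17.png

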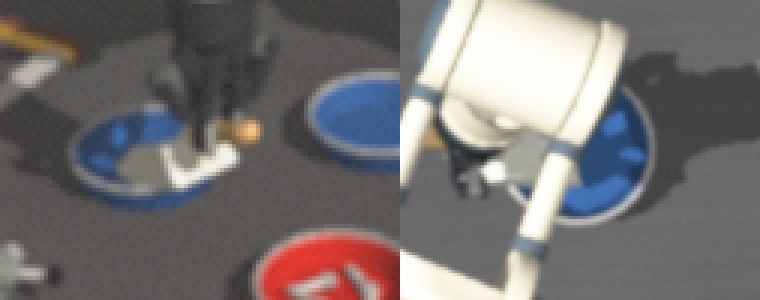

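```bash
python3 - <<'E'
from h import *
o=r.get_obs(); i=imaging.camera_info('wrist')
e=o['ee_pos']; d=np.array([0,1,0]); g=e+[0,0,.0215]
row=lambda L,h,a:w2pix(i,g+d*(L*np.cos(a)-h*np.sin(a))+[0,0,L*np.sin(a)+h*np.cos(a)])[1]
for L in(.058,.060,.062,.064,.066):
  print(L,[(a,[int(row(L,h,np.radians(a))) for h in(-.009,0,.009)]) for a in(0,10,20,25,30,35,40,45,55)])
s=cv2.imread('pics/s17.png'); cv2.imwrite('pics/c17b.png',cv2.resize(s[160:240,250:330],(600,600),interpolation=cv2.INTER_LANCZOS4))
si=imaging.camera_info('scene')
for a in(20,28,36):
  s_,c=np.sin(np.radians(a)),np.cos(np.radians(a))
  P=lambda f,dn,x:np.round(((np.array(w2pix(si,g+[x,-(f*c-dn*s_),-(f*s_+dn*c)]))-[250,160])*7.5),0)
  print(a,'lipL/R',P(.152,.018,.035),P(.152,.018,-.035),'backtop',P(.046,-.003,.035),P(.046,-.003,-.035))
E
```

```text
0.058 [(0, [167, 169, 172]), (10, [168, 176, 185]), (20, [175, 190, 207]), (25, [181, 200, 221]), (30, [190, 212, 237]), (35, [200, 226, 256]), (40, [213, 243, 277]), (45, [228, 262, 300]), (55, [266, 306, 348])]
0.06 [(0, [161, 163, 166]), (10, [161, 169, 178]), (20, [169, 183, 200]), (25, [175, 193, 214]), (30, [184, 206, 231]), (35, [195, 221, 251]), (40, [208, 239, 273]), (45, [224, 258, 296]), (55, [263, 304, 348])]
0.062 [(0, [155, 157, 159]), (10, [155, 163, 171]), (20, [162, 176, 193]), (25, [169, 187, 208]), (30, [178, 200, 225]), (35, [189, 215, 246]), (40, [203, 234, 268]), (45, [220, 254, 293]), (55, [261, 303, 348])]
0.064 [(0, [149, 150, 152]), (10, [149, 156, 164]), (20, [156, 170, 186]), (25, [162, 180, 201]), (30, [171, 194, 219]), (35, [183, 210, 240]), (40, [198, 229, 264]), (45, [215, 250, 290]), (55, [259, 301, 347])]
0.066 [(0, [143, 144, 145]), (10, [142, 149, 157]), (20, [149, 163, 179]), (25, [156, 173, 194]), (30, [165, 187, 212]), (35, [177, 204, 234]), (40, [192, 223, 259]), (45, [210, 246, 286]), (55, [256, 299, 347])]
20 lipL/R [ 88. 306.] [199. 259.] backtop [184. 289.] [299. 240.]
28 lipL/R [103. 344.] [213. 297.] backtop [187. 301.] [302. 252.]
36 lipL/R [120. 382.] [230. 334.] backtop [192. 313.] [306. 264.]
```

View pics/c17b.png

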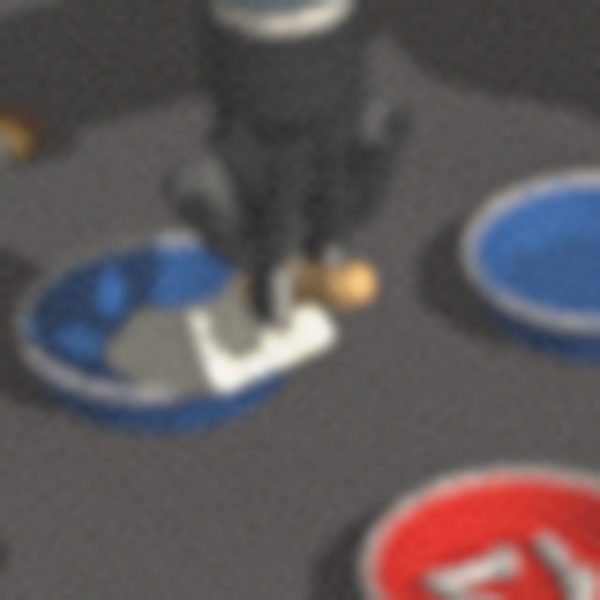

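Allowing for the visible underside of the handle end, the real tilt is about 30°, and the nose lip is resting lightly on the blue dish's floor near its centre. The dish hasn't moved. Now I'll raise the grip and follow forward so the scoop tips about its nose.

>>> jog_arm --pt "0 -0.06 0.05" --pt "0 -0.12 0.1" --pt "0 -0.12 0.1" --pt "0 -0.12 0.1" --pt "0 -0.12 0.1" --pt "0 -0.12 0.1" --pt "0 -0.12 0.1" --pt "0 -0.12 0.1" --pt "0 -0.12 0.1" --pt "0 -0.12 0.05" --pt "0 0 0" --pt "0 0 0" --turn '[0, 0, 0, 0, 0, 0, 0, 0, 0, 0, 0, 0]'

```text
clock: 18.47
ee_pos: [0.5024, -0.2067, 0.1079]
ee_rot: [3.142, -0.0, 1.571]
contact_force: [0.1, -0.1, -2.2]
gripper_width: 0.0219
finger_force: 10.3
```

```bash
python3 - <<'E'
from h import *
o=r.get_obs(); im,i=snap('wrist','w18.png'); print(handle_end(im),o['ee_pos'],o['contact_force'],o['moment'],o['finger_force'])
E
```

```text
(np.int64(207), np.int64(374), np.int64(60)) [ 0.50241643 -0.20667683  0.10793926] [ 0.09204564 -0.07469752 -2.19840872] [0.11633457 0.05912236 0.03614092] 10.279298275709152
```

>>> jog_arm --pt "0 -0.06 0.05" --pt "0 -0.12 0.1" --pt "0 -0.12 0.1" --pt "0 -0.12 0.1" --pt "0 -0.12 0.1" --pt "0 -0.12 0.1" --pt "0 -0.12 0.1" --pt "0 -0.12 0.1" --pt "0 -0.12 0.1" --pt "0 -0.12 0.05" --pt "0 0 0" --pt "0 0 0" --turn '[0, 0, 0, 0, 0, 0, 0, 0, 0, 0, 0, 0]' --fingers 0.489

```text
clock: 19.52
ee_pos: [0.5024, -0.2295, 0.1259]
ee_rot: [3.142, -0.0, 1.571]
contact_force: [0.3, -0.2, -1.2]
gripper_width: 0.0217
finger_force: 9.2
```

```bash
python3 - <<'E'
from h import *
o=r.get_obs(); im,i=snap('wrist','w19.png'); print(handle_end(im),o['ee_pos'],o['contact_force'],o['moment'],o['finger_force'])
s,_=snap('scene','s19.png'); t,_=snap('top','t19.png')
cv2.imwrite('pics/c19.png',np.hstack([cv2.resize(s[160:240,250:330],(450,450),interpolation=3),cv2.resize(t[210:290,400:462],(349,450),interpolation=3)])[:,:,::-1])
E
```

```text
(np.int64(207), np.int64(374), np.int64(60)) [ 0.50242617 -0.22947509  0.12587555] [ 0.28768077 -0.22127433 -1.23299872] [0.10427452 0.04391222 0.05233088] 9.230404794216156
```

View pics/c19.png

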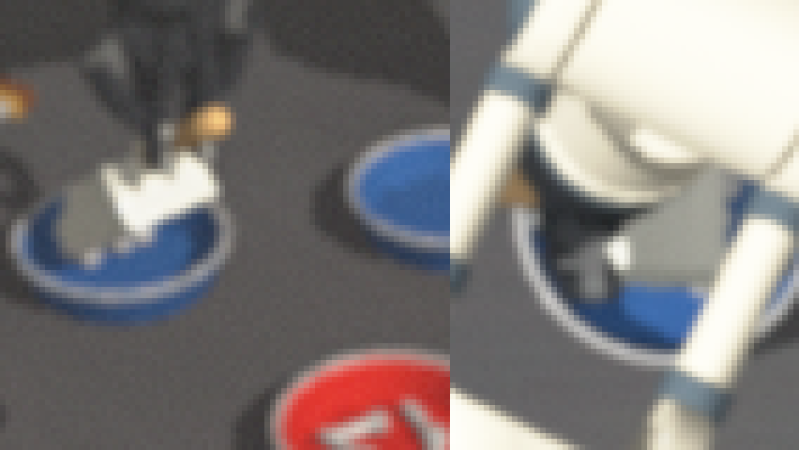

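Tilt is about 42° and some balls are already in the dish. The scoop is lighter now and has stopped turning, so I'll bring the nose lower again and ease the grip slightly.

>>> jog_arm --pt "0 0.15 -0.1" --pt "0 0.25 -0.15" --pt "0 0.25 -0.15" --pt "0 0.2 -0.15" --pt "0 0.1 -0.05" --pt "0 0 0" --turn '[0, 0, 0, 0, 0, 0]'

```text
clock: 20.17
ee_pos: [0.5022, -0.2095, 0.1133]
ee_rot: [-3.141, -0.001, 1.572]
contact_force: [-0.3, 0.4, -2.4]
gripper_width: 0.0218
finger_force: 9.2
```

>>> jog_arm --pt "0 0 0" --pt "0 0 0" --pt "0 0 0" --turn '[0, 0, 0]' --fingers 0.488

```text
clock: 20.42
ee_pos: [0.5025, -0.2105, 0.1141]
ee_rot: [3.141, 0.0, 1.571]
contact_force: [0.7, -0.3, -2.1]
gripper_width: 0.0223
finger_force: 7.0
```

```bash
python3 - <<'E'
from h import *
o=r.get_obs(); im,i=snap('wrist','w20.png'); print(handle_end(im),o['ee_pos'],o['contact_force'],o['moment'],o['finger_force'])
E
```

```text
(np.int64(207), np.int64(374), np.int64(60)) [ 0.50251518 -0.21053055  0.11410784] [ 0.74022553 -0.33748069 -2.14257784] [0.07007155 0.00193126 0.01133496] 6.98491171002388
```

>>> jog_arm --pt "0 0 0" --pt "0 0 0" --pt "0 0 0" --turn '[0, 0, 0]' --fingers 0.4873

```text
clock: 20.72
ee_pos: [0.5024, -0.2105, 0.114]
ee_rot: [3.141, 0.0, 1.571]
contact_force: [0.0, -0.2, -1.8]
gripper_width: 0.0223
finger_force: 5.6
```

```bash
python3 - <<'E'
from h import *
o=r.get_obs(); im,i=snap('wrist','w21.png'); print(handle_end(im),o['ee_pos'],o['contact_force'],o['moment'],o['finger_force'])
E
```

```text
(np.int64(226), np.int64(364), np.int64(60)) [ 0.50243351 -0.21045553  0.11400708] [ 0.04532378 -0.22363996 -1.81184412] [-0.03418368 -0.00114765  0.00453729] 5.643932148814201
```

It's slipping again and is at about 46°. Raising to follow.

>>> jog_arm --pt "0 -0.06 0.05" --pt "0 -0.12 0.08" --pt "0 -0.15 0.1" --pt "0 -0.15 0.1" --pt "0 -0.15 0.1" --pt "0 -0.15 0.1" --pt "0 -0.15 0.1" --pt "0 -0.15 0.1" --pt "0 -0.15 0.1" --pt "0 -0.15 0.1" --pt "0 0 0" --pt "0 0 0" --turn '[0, 0, 0, 0, 0, 0, 0, 0, 0, 0, 0, 0]'

```text
clock: 21.77
ee_pos: [0.5025, -0.2382, 0.1326]
ee_rot: [3.141, 0.0, 1.571]
contact_force: [-0.5, 0.9, -2.2]
gripper_width: 0.0218
finger_force: 5.6
```

```bash
python3 - <<'E'
from h import *
o=r.get_obs(); im,i=snap('wrist','w22.png'); print(handle_end(im),o['ee_pos'],o['contact_force'],o['moment'],o['finger_force'])
s,_=snap('scene','s22.png'); t,_=snap('top','t22.png')
cv2.imwrite('pics/c22.png',np.hstack([cv2.resize(s[160:240,250:330],(450,450),interpolation=3),cv2.resize(im,(350,450))])[:,:,::-1])
E
```

```text
(np.int64(235), np.int64(359), np.int64(60)) [ 0.50245365 -0.23815265  0.13261713] [-0.53658583  0.86271084 -2.17240312] [ 0.04564743  0.02126024 -0.01950397] 5.630784183740616
```

My picture views are used up, so from here I go by numbers. Tilt is about 48.5° and it needs a little more.

>>> jog_arm --pt "0 0.05 -0.1" --pt "0 0.1 -0.15" --pt "0 0.1 -0.1" --pt "0 0 0" --pt "0 0 0" --turn '[0, 0, 0, 0, 0]' --fingers 0.4869

```text
clock: 22.33
ee_pos: [0.5023, -0.2327, 0.1251]
ee_rot: [-3.141, -0.0, 1.572]
contact_force: [0.2, -0.0, -0.3]
gripper_width: 0.0219
finger_force: 4.5
```

```bash
python3 - <<'E'
from h import *
o=r.get_obs(); im,i=snap('wrist','w23.png'); print(handle_end(im),o['ee_pos'],o['contact_force'],o['moment'],o['finger_force'])
E
```

```text
(np.int64(217), np.int64(367), np.int64(54)) [ 0.50227109 -0.23269375  0.12511872] [ 0.18536041 -0.01539412 -0.31015929] [ 0.0409194  -0.00406333 -0.04127366] 4.549218490719795
```

>>> jog_arm --pt "0 0 0" --pt "0 0 0.1" --pt "0 0 0.2" --pt "0 0 0.2" --pt "0 0 0.1" --pt "0 0 0" --pt "0 0 0" --turn '[0, 0, 0, 0, 0, 0, 0]' --fingers 0.4878

```text
clock: 22.97
ee_pos: [0.5025, -0.2331, 0.1378]
ee_rot: [3.141, 0.0, 1.571]
contact_force: [0.9, 0.1, -1.9]
gripper_width: 0.0218
finger_force: 4.7
```

```bash
python3 - <<'E'
from h import *
F=[]
for k in range(4):
    o=r.get_obs(); im,i=snap('wrist','w24.png'); F.append(o['contact_force'][2])
print(handle_end(im),o['ee_pos'],F,o['moment'],o['finger_force'])
# handle silhouette widths per row, and saturation-based columns
for n in('w18','w21','w22','w23','w24'):
    a=cv2.imread(f'pics/{n}.png')[:,:,::-1]; h=cv2.cvtColor(a,cv2.COLOR_RGB2HSV)
    m=cv2.inRange(h,(8,60,110),(30,255,255))[:,240:400]
    print(n,[(y,int((m[y]>0).sum()),int(np.mean(np.where(m[y])[0]))+240 if m[y].any() else None) for y in(215,230,245,260,280,300,320,340,360)])
E
```

```text
(np.int64(270), np.int64(342), np.int64(60)) [ 0.50230031 -0.23293723  0.13724026] [np.float64(-1.9273600914353097), np.float64(-2.4447933627716587), np.float64(-1.7144329542713854), np.float64(-1.4938572394317366)] [ 0.02521886  0.01546576 -0.03713884] 4.699425771832466
w18 [(215, 47, 317), (230, 74, 316), (245, 84, 316), (260, 86, 316), (280, 79, 317), (300, 72, 317), (320, 64, 316), (340, 57, 317), (360, 51, 317)]
w21 [(215, 0, None), (230, 35, 317), (245, 79, 317), (260, 86, 316), (280, 85, 317), (300, 76, 316), (320, 65, 317), (340, 55, 317), (360, 43, 317)]
w22 [(215, 0, None), (230, 0, None), (245, 71, 317), (260, 84, 316), (280, 85, 317), (300, 79, 317), (320, 67, 317), (340, 55, 317), (360, 0, None)]
w23 [(215, 0, None), (230, 71, 317), (245, 81, 317), (260, 85, 317), (280, 81, 317), (300, 74, 317), (320, 64, 316), (340, 55, 317), (360, 47, 317)]
w24 [(215, 0, None), (230, 0, None), (245, 0, None), (260, 0, None), (280, 78, 317), (300, 87, 317), (320, 89, 317), (340, 59, 317), (360, 0, None)]
```

Tilt is about 56° and the force is close to the empty scoop's weight. A short pause with a gentle nudge, then I firm the grip and lift straight up.

>>> jog_arm --pt "0 0 0" --pt "0 0 0" --pt "0 0.15 0" --pt "0 -0.15 0" --pt "0 0.15 0" --pt "0 -0.15 0" --pt "0 0 0" --pt "0 0 0" --turn '[0, 0, 0, 0, 0, 0, 0, 0]' --fingers 0.505

```text
clock: 23.83
ee_pos: [0.5024, -0.2331, 0.1375]
ee_rot: [-3.142, 0.0, 1.571]
contact_force: [0.2, -1.1, -1.5]
gripper_width: 0.022
finger_force: 20.1
```

```bash
python3 - <<'E'
from h import *
F=[]
for k in range(6):
    o=r.get_obs(); im,i=snap('wrist','w25.png'); F.append(o['contact_force'][2])
print(handle_end(im),o['ee_pos'],np.mean(F),np.std(F),o['finger_force'],o['clock'])
E
```

```text
(np.int64(269), np.int64(342), np.int64(60)) [ 0.50239986 -0.23294186  0.13745147] -1.8414244811920746 0.43767693292392473 20.129054188728333 24.0833
```

>>> jog_arm --pt "0 0 0.1" --pt "0 0 0.3" --pt "0 0 0.5" --pt "0 0 0.5" --pt "0 0 0.5" --pt "0 0 0.5" --pt "0 0 0.5" --pt "0 0 0.5" --pt "0 0 0.3" --pt "0 0 0.1" --pt "0 0 0" --turn '[0, 0, 0, 0, 0, 0, 0, 0, 0, 0, 0]'

```text
clock: 25.05
ee_pos: [0.5026, -0.2331, 0.2143]
ee_rot: [3.141, 0.001, 1.571]
contact_force: [0.2, -0.5, -1.7]
gripper_width: 0.0215
finger_force: 20.2
```

```bash
python3 - <<'E'
from h import *
F=[]
for k in range(4):
    o=r.get_obs(); im,i=snap('wrist','w26.png'); F.append(o['contact_force'][2])
print(handle_end(im),o['ee_pos'],np.mean(F),o['finger_force'],o['clock'])
s,si=snap('scene','s26.png'); snap('top','t26.png')
# non-blue bright blobs inside dish outline, scene view
c=w2pix(si,[.502,-.303,.004]); print(c)
pts=np.array([w2pix(si,[.502+.058*np.cos(a),-.303+.058*np.sin(a),.004]) for a in np.linspace(0,6.28,60)],np.int32)
k=8; x0,y0=pts.min(0); x1,y1=pts.max(0)
h=cv2.cvtColor(s,cv2.COLOR_RGB2HSV); print(x0,x1,y0,y1)
for y in range(y0,y1+1): print(y,''.join('#' if h[y,x,1]<110 and h[y,x,2]>90 else('o' if h[y,x,1]<110 else '.') for x in range(x0-3,x1+4)))
E
```

```text
(np.int64(269), np.int64(342), np.int64(60)) [ 0.50217301 -0.23283171  0.21261395] -1.4992390079384081 20.150266885757446 25.2
(np.float64(272.4611340237024), np.float64(207.67364441607927))
257 287 199 216
199 #oo...........##########.........o###
200 ##.........#############.........o###
201 #.....##################..........###
202 #....###################.........o###
203 #....#################...........####
204 #....##############.............o####
205 #.....#########................######
206 ##......#######...............#######
207 ###.......####...............########
208 #####......................#########o
209 o######..................##########o#
210 oo##########........###############oo
211 ooo###########################..##o##
212 ooooo#######################...######
213 ooooooo##################.....#######
214 oooooooo..###########.......#########
215 ooooooooo.................########o#o
216 ooo#ooooooo##..........##############
```

The grip holds and the weight matches the empty scoop. Retreating towards the free bench area, then I'll count the balls in the dish.

>>> jog_arm --pt "0 0.2 0" --pt "0 0.4 0" --pt "0 0.6 0" --pt "0 0.8 0" --pt "0 0.8 0" --pt "0 0.8 0" --pt "0 0.8 0" --pt "0 0.8 0" --pt "0 0.8 0" --pt "0 0.8 0" --pt "0 0.8 0" --pt "0 0.8 0" --turn '[0, 0, 0, 0, 0, 0, 0, 0, 0, 0, 0, 0]'

```text
clock: 26.35
ee_pos: [0.5021, -0.063, 0.2136]
ee_rot: [3.141, -0.0, 1.572]
contact_force: [0.8, -0.6, -1.3]
gripper_width: 0.0216
finger_force: 20.1
```

>>> jog_arm --pt "0 0.8 0" --pt "0 0.8 0" --pt "0 0.8 0" --pt "0 0.8 0" --pt "0 0.8 0" --pt "0 0.8 0" --pt "0 0.8 0" --pt "0 0.8 0" --pt "0 0.8 0" --pt "0 0.8 0" --pt "0 0.8 0" --pt "0 0.8 0" --turn '[0, 0, 0, 0, 0, 0, 0, 0, 0, 0, 0, 0]'

```text
clock: 27.35
ee_pos: [0.5017, 0.1289, 0.2137]
ee_rot: [3.141, -0.0, 1.572]
contact_force: [0.1, -0.3, -1.6]
gripper_width: 0.0213
finger_force: 20.1
```

>>> jog_arm --pt "0 0.8 0" --pt "0 0.8 0" --pt "0 0.8 0" --pt "0 0.6 0" --pt "0 0.4 0" --pt "0 0.2 0" --pt "0 0 0" --pt "0 0 0" --turn '[0, 0, 0, 0, 0, 0, 0, 0]'

```text
clock: 28.02
ee_pos: [0.5024, 0.1988, 0.2135]
ee_rot: [-3.142, 0.0, 1.571]
contact_force: [-0.1, -0.6, -1.6]
gripper_width: 0.0214
finger_force: 20.1
```

```bash
python3 - <<'E'
from h import *
F=[]
for k in range(4):
    o=r.get_obs(); im,i=snap('wrist','w27.png'); F.append(o['contact_force'][2])
print(handle_end(im),o['ee_pos'],np.mean(F),o['finger_force'],o['clock'])
t,ti=snap('top','t27.png'); s,si=snap('scene','s27.png')
t0=cv2.imread('pics/top0.png')[:,:,::-1]
h=cv2.cvtColor(t,cv2.COLOR_RGB2HSV)
for n,im_ in(('before',t0),('after',t)):
    b=cv2.inRange(cv2.cvtColor(im_,cv2.COLOR_RGB2HSV),(100,120,40),(125,255,255))[215:285,405:472]
    p=cv2.findNonZero(b); print(n,cv2.minEnclosingCircle(p))
for y in range(222,276): print(y,' '.join('%3d'%h[y,x,1] if False else ('#' if h[y,x,1]<130 and h[y,x,2]>110 else 'o' if h[y,x,1]<150 else '.') for x in range(410,468)).replace(' ',''))
E
```

```text
(np.int64(269), np.int64(342), np.int64(60)) [0.50253307 0.19838278 0.21353748] -1.8247634233480428 20.137899219989777 28.1667
before ((33.07468032836914, 33.23826599121094), 23.661888122558594)
after ((33.06647491455078, 33.21098327636719), 24.024948120117188)
222 oooooooooooooooooooooooooooooooooooooooooooooooooooooooooo
223 ooooooooooooooooooooo##############ooooooooooooooooooooooo
224 ooooooooooooooooo############o########oooooooooooooooooooo
225 oooooooooooooooo#####ooooooooooooo######oooooooooooooooooo
226 oooooooooooooo####ooooooo........oooo####ooooooooooooooooo
227 oooooooooooo####oooo...............oooo####ooooooooooooooo
228 ooooooooooo###ooo......o..............ooo###oooooooooooooo
229 oooooooooo###oo.........................ooo##ooooooooooooo
230 ooooooooo##oooo...........................oo##oooooooooooo
231 oooooooo###oo..............................oo##ooooooooooo
232 ooooooo##ooo................................oo##oooooooooo
233 ooooooo##oo..................................oo##ooooooooo
234 oooooo##oo...................................ooo##oooooooo
235 ooooo##oo......
[... 1863 characters left out ...]
ooooooo
265 ooooo########o...............................####ooooooooo
266 ooooooo########.............................####oooooooooo
267 oooooooo########o..........................####ooooooooooo
268 ooooooooo########oo.....................oo####oooooooooooo
269 oooooooooo#########oo.................o######ooooooooooooo
270 ooooooooooo##########oooo..........o########oooooooooooooo
271 ooooooooooooo###########oooooo############oooooooooooooooo
272 oooooooooooooo##########################oooooooooooooooooo
273 oooooooooooooooo#######################ooooooooooooooooooo
274 ooooooooooooooooooo####################ooooooooooooooooooo
275 ooooooooooooooooooooo################ooo#ooooooooooooooooo
```

The dish holds one cluster about six balls in area, it hasn't moved, and the wrist reads the empty scoop's weight. Now I set the scoop down: nose to the bench, then lower the handle so it turns level.

>>> jog_arm --pt "0 0 -0.2" --pt "0 0 -0.4" --pt "0 0 -0.6" --pt "0 0 -0.6" --pt "0 0 -0.6" --pt "0 0 -0.6" --pt "0 0 -0.5" --pt "0 0 -0.3" --pt "0 0 -0.2" --pt "0 0 -0.1" --pt "0 0 0" --turn '[0, 0, 0, 0, 0, 0, 0, 0, 0, 0, 0]'

```text
clock: 29.23
ee_pos: [0.5024, 0.1991, 0.1313]
ee_rot: [-3.141, 0.0, 1.571]
contact_force: [0.7, 0.7, -1.6]
gripper_width: 0.0219
finger_force: 20.1
```

>>> jog_arm --pt "0 0 -0.1" --pt "0 0.1 -0.2" --pt "0 0.2 -0.2" --pt "0 0.2 -0.2" --pt "0 0.2 -0.2" --pt "0 0.2 -0.2" --pt "0 0.2 -0.2" --pt "0 0.25 -0.2" --pt "0 0.25 -0.2" --pt "0 0.25 -0.2" --pt "0 0.25 -0.2" --pt "0 0 0" --turn '[0, 0, 0, 0, 0, 0, 0, 0, 0, 0, 0, 0]' --fingers 0.491

```text
clock: 30.23
ee_pos: [0.5033, 0.2433, 0.0913]
ee_rot: [3.138, -0.003, 1.573]
contact_force: [0.4, 3.2, 4.1]
gripper_width: 0.022
finger_force: 12.6
```

```bash
python3 - <<'E'
from h import *
o=r.get_obs(); im,i=snap('wrist','w28.png'); print(handle_end(im),o['ee_pos'],o['contact_force'],o['moment'],o['finger_force'],o['clock'])
E
```

```text
(np.int64(179), np.int64(370), np.int64(60)) [0.50325995 0.24329188 0.09125523] [0.42967086 3.18843136 4.08062803] [ 0.28175713 -0.10264906  0.04524812] 12.648451030254364 30.2333
```

>>> jog_arm --pt "0 0.12 -0.15" --pt "0 0.12 -0.2" --pt "0 0.12 -0.2" --pt "0 0.12 -0.2" --pt "0 0.12 -0.2" --pt "0 0.12 -0.2" --pt "0 0.12 -0.2" --pt "0 0.12 -0.2" --pt "0 0.12 -0.2" --pt "0 0.12 -0.15" --pt "0 0 0" --pt "0 0 0" --turn '[0, 0, 0, 0, 0, 0, 0, 0, 0, 0, 0, 0]' --fingers 0.4895

```text
clock: 31.28
ee_pos: [0.5021, 0.2648, 0.0508]
ee_rot: [-3.141, 0.001, 1.571]
contact_force: [0.9, -0.1, -1.3]
gripper_width: 0.0218
finger_force: 8.9
```

```bash
python3 - <<'E'
from h import *
o=r.get_obs(); im,i=snap('wrist','w29.png'); print(handle_end(im),o['ee_pos'],o['contact_force'],o['moment'],o['finger_force'],o['clock'])
E
```

```text
(np.int64(136), np.int64(392), np.int64(59)) [0.50208153 0.26483369 0.0508025 ] [ 0.94710915 -0.14458273 -1.30068647] [ 0.14049091 -0.01510508  0.029006  ] 8.927244544029236 31.2833
```

>>> jog_arm --pt "0 0.05 -0.1" --pt "0 0.05 -0.15" --pt "0 0.05 -0.15" --pt "0 0.05 -0.15" --pt "0 0.05 -0.15" --pt "0 0.05 -0.15" --pt "0 0.05 -0.15" --pt "0 0.05 -0.1" --pt "0 0 0" --pt "0 0 0" --turn '[0, 0, 0, 0, 0, 0, 0, 0, 0, 0]'

```text
clock: 32.17
ee_pos: [0.5022, 0.2729, 0.029]
ee_rot: [-3.141, 0.001, 1.571]
contact_force: [-0.4, 0.1, -0.7]
gripper_width: 0.0214
finger_force: 8.9
```

```bash
python3 - <<'E'
from h import *
o=r.get_obs(); im,i=snap('wrist','w30.png'); print(handle_end(im),o['ee_pos'],o['contact_force'],o['moment'],o['finger_force'],o['clock'])
E
```

```text
(np.int64(130), np.int64(401), np.int64(56)) [0.50219761 0.27285368 0.02902678] [-0.36326905  0.1013168  -0.71731204] [ 0.13824584 -0.06308563 -0.00524862] 8.94634947180748 32.1667
```

>>> jog_arm --pt "0 0.05 -0.1" --pt "0 0.05 -0.1" --pt "0 0 -0.1" --pt "0 0 -0.07" --pt "0 0 0" --pt "0 0 0" --turn '[0, 0, 0, 0, 0, 0]'

```text
clock: 32.72
ee_pos: [0.5026, 0.276, 0.0229]
ee_rot: [3.141, -0.002, 1.572]
contact_force: [-2.2, 2.5, 4.3]
gripper_width: 0.022
finger_force: 9.7
```

```bash
python3 - <<'E'
from h import *
o=r.get_obs(); im,i=snap('wrist','w31.png'); print(handle_end(im),o['ee_pos'],o['contact_force'],o['moment'],o['finger_force'],o['clock'])
for n in('w2','w30','w31'):
    a=cv2.imread(f'pics/{n}.png')[:,:,::-1]; m=cv2.inRange(cv2.cvtColor(a,cv2.COLOR_RGB2HSV),(8,60,110),(30,255,255))[:,240:400]
    print(n,[(y,int((m[y]>0).sum())) for y in(180,220,260,300,340,380)])
E
```

```text
(np.int64(130), np.int64(404), np.int64(57)) [0.50256094 0.27597454 0.02294831] [-2.1960603   2.48050313  4.30156309] [ 0.43095759  0.28764241 -0.00739076] 9.728856235742569 32.7167
w2 [(180, 54), (220, 68), (260, 66), (300, 64), (340, 57), (380, 61)]
w30 [(180, 70), (220, 68), (260, 64), (300, 62), (340, 59), (380, 59)]
w31 [(180, 69), (220, 67), (260, 64), (300, 62), (340, 59), (380, 59)]
```

The scoop is flat on the bench. The contact force has come on and the handle's width profile matches the level one. Releasing, then straight up.

>>> jog_arm --pt "0 0 0" --pt "0 0 0" --pt "0 0 0" --pt "0 0 0" --pt "0 0 0" --pt "0 0 0" --pt "0 0 0" --pt "0 0 0" --pt "0 0 0" --pt "0 0 0" --turn '[0, 0, 0, 0, 0, 0, 0, 0, 0, 0]' --fingers -1

```text
clock: 33.6
ee_pos: [0.5024, 0.2751, 0.0221]
ee_rot: [3.142, -0.0, 1.571]
contact_force: [-0.1, 0.5, -0.1]
gripper_width: 0.0853
finger_force: 0.0
```

>>> jog_arm --pt "0 0 0.3" --pt "0 0 0.6" --pt "0 0 0.8" --pt "0 0 0.8" --pt "0 0 0.8" --pt "0 0 0.8" --pt "0 0 0.8" --pt "0 0 0.8" --pt "0 0 0.6" --pt "0 0 0.3" --pt "0 0 0" --pt "0 0 0" --turn '[0, 0, 0, 0, 0, 0, 0, 0, 0, 0, 0, 0]'

```text
clock: 34.6
ee_pos: [0.5024, 0.2751, 0.1541]
ee_rot: [3.141, -0.0, 1.571]
contact_force: [0.6, -0.5, 0.2]
gripper_width: 0.0853
finger_force: 0.0
```

```bash
python3 - <<'E'
from h import *
o=r.get_obs(); im,i=snap('wrist','w32.png'); t,ti=snap('top','t32.png'); print(o['ee_pos'],o['contact_force'],o['gripper_width'],o['clock'])
h=cv2.cvtColor(im,cv2.COLOR_RGB2HSV); m=cv2.inRange(h,(8,60,110),(30,255,255)); m[:,:230]=0; m[:,410:]=0
ys,xs=np.where(m); print('handle',xs.min(),xs.max(),ys.min(),ys.max())
w=cv2.inRange(h,(0,0,120),(180,60,255)); 
for y in range(ys.max()-60,470,10): print(y,''.join('H' if m[y,x] else '#' if w[y,x] else '.' for x in range(200,440,4)))
# level check: handle top width near and far -> predicted pixels if level at z=.049
print([np.round(w2pix(i,[.5025,y,.049])) for y in(.23,.34)])
# changes elsewhere versus the first top picture
t0=cv2.imread('pics/top0.png')[:,:,::-1]
for n,u,v in(('dishR',438,248),('dish2',408,327),('dish3',324,183),('red',338,254)):
    a=t0[v-32:v+33,u-32:u+33]; b=t[v-32:v+33,u-32:u+33]
    print(n,cv2.phaseCorrelate(np.float32(cv2.cvtColor(a,7)),np.float32(cv2.cvtColor(b,7))))
E
```

```text
[0.50244606 0.27505627 0.15413375] [ 0.63048138 -0.52078521  0.24365559] 0.08534035092024805 34.6
handle 300 334 129 274
214 .........................#HHHHHHHH..........................
224 .........................#HHHHHHHH..........................
234 ..........................HHHHHHHH..........................
244 ..........................HHHHHHHH..........................
254 ..........................HHHHHHHH..........................
264 ...................#######HHHHHHHH#######................#..
274 ..................########HHHHHHH#########..................
284 .................#########################..................
294 .................#########################..................
304 ..................########################..................
314 ..................########################..................
324 ..................########################..................
334 ..................########################..................
344 ..................#######################...................
354 ..................#######################...................
364 
[... 342 characters left out ...]
...........................................
424 ............................................................
434 ............................................................
444 ............................................................
454 ............................................................
464 ............................................................
[array([316., 296.]), array([316., 139.])]
dishR ((-0.07321712975112149, 0.12956749127052092), 0.5672689790343061)
dish2 ((-0.02045824769807325, -0.04642304153706078), 0.8170717633616777)
dish3 ((0.004295637102231353, 0.024621995312628542), 0.9723072776823868)
red ((-0.013965465471628136, 0.01731245401692405), 0.7977571027514375)
```

```bash
python3 - <<'E'
from h import *
t=cv2.imread('pics/t32.png'); t0=cv2.imread('pics/top0.png')
d=(np.abs(t.astype(int)-t0).max(2)>45).astype(np.uint8); g=cv2.cvtColor(t,6)
n,l,s,c=cv2.connectedComponentsWithStats(d)
print([(s[k].tolist(),int(g[l==k].mean())) for k in range(1,n) if s[k,4]>6])
w=cv2.imread('pics/w32.png'); print('bowl grey',[(y,cv2.cvtColor(w,6)[y,275:362:6].tolist()) for y in range(285,385,14)])
# best-fit number of balls in dish: greedy circle fit on upsampled mask
h=cv2.cvtColor(cv2.resize(t[232:270,434:460],None,fx=8,fy=8,interpolation=2),cv2.COLOR_BGR2HSV)
m=cv2.inRange(h,(0,0,100),(180,140,255)); print('area/ball',(m>0).sum()/64/(np.pi*2.9**2))
dt=cv2.distanceTransform(m,2,5); 
pk=(dt==cv2.dilate(dt,np.ones((25,25))))&(dt>14); print([(x//8+434,y//8+232,round(float(dt[y,x])/8,1)) for y,x in np.argwhere(pk)])
E
```

```text
[([208, 185, 3, 4, 7], 171), ([153, 191, 212, 289, 17464], 210), ([222, 200, 7, 21, 65], 65), ([303, 200, 256, 171, 11137], 71), ([287, 242, 6, 23, 92], 66), ([182, 249, 4, 4, 11], 73), ([175, 252, 22, 37, 307], 224), ([326, 258, 7, 8, 39], 115), ([199, 282, 4, 4, 11], 73), ([379, 319, 4, 8, 21], 174), ([380, 330, 42, 25, 124], 175), ([394, 330, 33, 19, 350], 107), ([0, 366, 39, 19, 437], 144), ([537, 375, 15, 54, 277], 71), ([0, 377, 60, 85, 2214], 178), ([54, 377, 14, 10, 76], 132), ([39, 381, 10, 14, 67], 128), ([46, 386, 210, 94, 9537], 86), ([59, 407, 7, 8, 26], 126), ([431, 407, 79, 43, 1685], 66), ([43, 417, 8, 4, 13], 134), ([363, 422, 13, 25, 165], 88), ([359, 425, 7, 12, 27], 228), ([328, 442, 9, 13, 37], 128), ([370, 450, 7, 9, 32], 143)]
bowl grey [(285, [246, 246, 246, 246, 246, 192, 239, 246, 231, 180, 246, 247, 247, 247, 245]), (299, [142, 183, 182, 186, 179, 181, 183, 183, 177, 176, 179, 180, 180, 177, 156]), (313, [164, 176, 181, 186, 180, 183, 184, 184, 177, 177, 179, 179, 178, 170, 181]), (327, [199, 167, 203, 252, 251, 251, 252, 252, 247, 245, 250, 250, 250, 238, 215]), (341, [227, 157, 185, 252, 251, 251, 252, 252, 250, 251, 251, 250, 250, 229, 234]), (355, [220, 170, 223, 255, 255, 255, 255, 255, 255, 255, 255, 255, 255, 245, 221]), (369, [206, 175, 255, 255, 255, 255, 255, 255, 255, 255, 255, 255, 255, 249, 197]), (383, [136, 194, 253, 253, 253, 253, 253, 253, 254, 254, 254, 254, 254, 248, 93])]
area/ball 11.617861389121149
[(np.int64(459), np.int64(232), 4.5), (np.int64(447), np.int64(245), 4.7), (np.int64(448), np.int64(256), 5.0)]
```

```bash
python3 -c "
from h import *
print(r.close_job())"
```

```text
the job is handed in; nothing more can be done
None
```

The job is handed in: the balls were poured into the rightmost blue dish from inside its rim, and the empty scoop stands flat and released at about 34.6 s. I ran out of picture views before I could count six balls, so that rests on an empty bowl, two clumps in the dish and no strays seen on the bench; neither dish shows any shift in the before-and-after top pictures.

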